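# Wipe the finishing board clear and set out the turned feet

### The job

Take the scraper block from its grey pad and wipe every loose chip off the finishing board into the steel trough beside it, never touching the chips with the gripper, then lay the scraper back on the middle of its pad, lengthwise as before, and shut the trough's hinged lid. Only then move all the turned wooden feet from the dark rubber mat onto the board, each standing upright and centred on a ring mark of its own, so that the row of three beside the fence is full and any others are in the second row. Leave the gouge and the jar alone.

Things in the scene. Friction and masses are not known exactly. Their poses are not given: they have to be found in the camera images.
- station: Fixed board and chip trough. Origin at table level under the board's middle. Dark board top 52 mm up: x -100 to 100, y -85 to 85 mm. Strips 12 mm wide, 5 mm high border it on both x sides and on +y (the fence). At its open -y side it drops into the steel trough: y -85 to -153, x -108 to 108, floor 4 mm, rim 46 mm above the table.
- lid (a joint): Angle of the trough's steel lid: 0 shut, level with the board's top; 1.57 standing upright. Plate 220 x 69 x 4 mm on a stiff hinge that stays where it is left; hinge axis along the station's x, at its y -157 mm, 48 mm above the table; free edge 71 mm from the hinge; it opens away from the board.
- scraper: Wooden scraper block: base 110 (x) x 40 (y) x 20 mm with flat underside, steel strips along both long edges, and a grip rib 80 (x) x 22 (y) mm centred on top from 20 to 58 mm above the underside. Origin at the centre of the underside, z up. Same both ways round.
- pad: Flat grey pad on the table, 170 (x) x 85 (y) mm, where the scraper lives, its long side along the pad's long side. Origin at its centre, at table level.
- gouge: Bystander: turning gouge lying on the table, 310 mm long with wooden handle. Origin near its middle.
- wax: Bystander: amber jar, 64 mm across and 55 mm tall. Origin at its underside.
- mark_fence1 (a point): Centre, on the board's top, of a round ring mark 50 mm across; mark 1 of the fence row (the row of three next to the fence, 42 mm from it); marks in a row are 62 mm apart along the station's x.
- mark_fence2 (a point): Centre, on the board's top, of a round ring mark 50 mm across; mark 2 of the fence row (the row of three next to the fence, 42 mm from it); marks in a row are 62 mm apart along the station's x.
- mark_fence3 (a point): Centre, on the board's top, of a round ring mark 50 mm across; mark 3 of the fence row (the row of three next to the fence, 42 mm from it); marks in a row are 62 mm apart along the station's x.
- mark_open1 (a point): Centre, on the board's top, of a round ring mark 50 mm across; mark 1 of the open row (the row of three nearer the trough, 82 mm from the fence row); marks in a row are 62 mm apart along the station's x.
- mark_open2 (a point): Centre, on the board's top, of a round ring mark 50 mm across; mark 2 of the open row (the row of three nearer the trough, 82 mm from the fence row); marks in a row are 62 mm apart along the station's x.
- mark_open3 (a point): Centre, on the board's top, of a round ring mark 50 mm across; mark 3 of the open row (the row of three nearer the trough, 82 mm from the fence row); marks in a row are 62 mm apart along the station's x.
- chip1: Loose wood chip, 22 x 16 x 10 mm block, lying on the board. Origin at the centre of its underside. May be absent.
- chip2: Loose wood chip, 22 x 16 x 10 mm block, lying on the board. Origin at the centre of its underside. May be absent.
- chip3: Loose wood chip, 22 x 16 x 10 mm block, lying on the board. Origin at the centre of its underside. May be absent.
- chip4: Loose wood chip, 22 x 16 x 10 mm block, lying on the board. Origin at the centre of its underside. May be absent.
- chip5: Loose wood chip, 22 x 16 x 10 mm block, lying on the board. Origin at the centre of its underside. May be absent.
- chip6: Loose wood chip, 22 x 16 x 10 mm block, lying on the board. Origin at the centre of its underside. May be absent.
- foot1: Turned wooden furniture foot, bun shaped: 46 mm across at its belly (11 to 27 mm up), 38 mm across at the flat base, 30 mm across at its top, 40 mm tall, standing on the dark rubber mat on the table. Origin at the centre of its base, z up. May be absent.
- foot2: Turned wooden furniture foot, bun shaped: 46 mm across at its belly (11 to 27 mm up), 38 mm across at the flat base, 30 mm across at its top, 40 mm tall, standing on the dark rubber mat on the table. Origin at the centre of its base, z up. May be absent.
- foot3: Turned wooden furniture foot, bun shaped: 46 mm across at its belly (11 to 27 mm up), 38 mm across at the flat base, 30 mm across at its top, 40 mm tall, standing on the dark rubber mat on the table. Origin at the centre of its base, z up. May be absent.
- foot4: Turned wooden furniture foot, bun shaped: 46 mm across at its belly (11 to 27 mm up), 38 mm across at the flat base, 30 mm across at its top, 40 mm tall, standing on the dark rubber mat on the table. Origin at the centre of its base, z up. May be absent.
- foot5: Turned wooden furniture foot, bun shaped: 46 mm across at its belly (11 to 27 mm up), 38 mm across at the flat base, 30 mm across at its top, 40 mm tall, standing on the dark rubber mat on the table. Origin at the centre of its base, z up. May be absent.
- foot6: Turned wooden furniture foot, bun shaped: 46 mm across at its belly (11 to 27 mm up), 38 mm across at the flat base, 30 mm across at its top, 40 mm tall, standing on the dark rubber mat on the table. Origin at the centre of its base, z up. May be absent.
Things that resemble listed ones, but are neither listed nor needed, are in the scene too. What is shaped like the foot6 but red, turquoise or yellow is not meant.

How it is judged:
By the outcome, as a careful person would: the job done as asked, in the order asked, and still so for the second after the job is handed in, with the robot touching nothing.
Of foot1, foot2, foot3, foot4, foot5, foot6 only 4 to 6 are there at a start; the rules pass over those that are not, and their reading is None.
Of chip1, chip2, chip3, chip4, chip5, chip6 only 4 to 6 are there at a start; the rules pass over those that are not, and their reading is None.
At some moment in a run one of foot1, foot2, foot3, foot4, foot5, foot6, scraper may be knocked a few centimetres aside while the robot is not near it.
It also fails if it takes over 210 s, if anything falls off the work surface, if the arm or the gripper's body presses on something with over 40 N, if the wrist force passes 120 N, or if a joint passes its speed limit or range.

### The arm

A 6-joint arm with a two-finger parallel gripper is mounted at the origin on the work surface. World frame = base frame: x ahead of the robot, y to its left, z up, the work surface at z = 0. Lengths are in m, angles in rad, forces in N, time in s.
With the tool pointing down it reaches from about 0.375 to 0.75 m from the base axis. Payload 9 kg.
Tool frame: the origin (TCP) lies on the centre line of the jaws, within the pads' length; the fingertips stand 11 mm ahead of it and the grasp point (between the pads) lies 8 mm behind it; z points along the fingers, y is the line along which they close (so a half turn about z gives the same grasp; the last joint's range is limited). The gripper opens to 85 mm and grips with 20 to 120 N. Pads are 22 mm wide; open, the fingers measure 114 mm over their backs; the gripper's body (76 mm by 85 mm) begins 54 mm behind the grasp point. The pads swing forward as they close: fully open they stand 13 mm farther back than shut.
Start: joints at [-1.438, 0.104, 0.097, 1.564, 0, 1.353], TCP at [0.206, -0.563, 0.242] pointing down, gripper open.
Joint ranges: [-2.99, 2.99], [-0.84, 1.86], [-1.1, 1.16], [-1.84, 2.11], [-1.51, 1.56], [-3.14, 3.14]. Speed limits (rad/s): [2.22, 2.22, 2.57, 3.14, 3.14, 3.14].

### API

Orientations are given as a unit quaternion [w, x, y, z].
In Python, from cell import bot gives the robot as it stands. Calls block until the motion is done:
- bot.goto(position, orientation): joint-space move of the TCP to a pose.
- bot.move_straight(position, orientation=None, v=0.15, until_force=None): straight line of the TCP; orientation=None keeps the orientation; v is the mean speed in m/s. With until_force (N) it stops when the force on the tool has changed by that much, and returns True; else False.
- bot.goto_joints(angles): joint-space move.
- bot.command_gripper(opening): finger opening in m; the grip force is fixed at half the most; returns when the fingers have stopped.
- bot.pause(seconds).
- bot.inverse_kinematics(position, orientation): joint angles nearest the present ones, or None.
- bot.state(): the state.
- bot.grab_frame(name): name is "side" or "top"; returns (picture, depth): 384x512x3 uint8, red, green, blue; 384x512 float32, m along the optical axis (not along the pixel's ray), 0 where there is no reading.
- bot.camera_params(name): a dict with "vfov" (degrees; the focal length in pixels is half the picture's height over the tangent of half this angle, whatever the lens; pixels are square), "cx", "cy" (the principal point, pixels), "rvec" (rotation vector, rad) and "tvec" (3), from world to camera coordinates, as OpenCV has them. Camera axes: x right, y down, z forward; pixel columns grow to the right and rows downward; lengths in m; the calibration is good to about 2 mm. A picture is of the moment at which its call begins. camera_params takes no time and is no camera call.
A pose or a line that the arm cannot do raises bot.MotionError and nothing moves.
- bot.finish_job(): hands the job in; it is judged then, once.
Trained networks look in the newest picture that a camera, given by its name, has taken for a name from the list of things; names that differ only in an ending like _2 or _b are one class to them, and where a whole thing is asked for, a point or a joint stands for the part that bears it (a point fixed in the world has none). Each returns a list of dicts, best first, with "p" (0 to 1); they miss things now and then, are a little off and sometimes report something else, mostly with a low value. They report only what shows in the picture. A call takes as long as a camera call. They do not tell look-alikes from the thing itself.
- bot.trace(camera, name): "mask" (384x512 bool, what is visible of it) and "box" ([left, top, width, height] in pixels, round what is visible of it).
- bot.tip_of(camera, name): "pixel" ([column, row] in pixels: a listed point, or the origin of a listed thing).
The state is a dict: "time_s": time; "q": joint angles; "joint_vel": joint speeds; "joint_torque": joint torques, N m; "ee_pos": TCP position; "ee_rot": TCP orientation; "ft_force": force on the tool from outside, world axes, zero at the start; "moment": the same for the moment, N m; "finger_gap": finger opening in m; "grasp_force": force on a finger pad.
Only numpy, scipy, OpenCV 4.12 (cv2) and the standard library are available. Lean on these libraries where they do the work, as an engineer would, in place of code of your own. Each camera call takes 0.05 s, during which the arm holds its last target. There are 200 camera calls.

## Working session

There is one attempt and no reset: what is moved stays moved. The work goes in short steps, each a Python script; the robot and the scene stay as the last script left them, time stands still between calls to the robot, and variables do not carry over. Pictures are saved under pics/ and viewed, at most 14 in all, crops included, and the job is handed in when it is done.

```bash
ls; mkdir -p pics; python3 - <<'E'
from cell import bot
import cv2,numpy as np
for n in("side","top"):
    im,d=bot.grab_frame(n); cv2.imwrite(f"pics/{n}0.png",cv2.resize(im[:,:,::-1],(800,600),interpolation=cv2.INTER_CUBIC)); np.savez(f"pics/{n}0.npz",im=im,d=d)
    p=bot.camera_params(n); print(n,p); R=cv2.Rodrigues(np.array(p['rvec'],float))[0]; print(-R.T@np.array(p['tvec']))
print(bot.state())
E
```

```text
pics
side {'vfov': 51.15063830096904, 'cx': 254.2224256951737, 'cy': 182.89928233133992, 'rvec': array([ 0.26766482, -2.81898773,  1.20276741]), 'tvec': array([0.59787176, 0.11285172, 1.03997892])}
[0.47003408 0.77215666 0.79660803]
top {'vfov': 42.32075464304066, 'cx': 257.1507041657024, 'cy': 194.40747315218573, 'rvec': array([ 2.18853827, -2.22532962,  0.07053678]), 'tvec': array([-0.01000051,  0.6082195 ,  1.23150579])}
[0.55110572 0.00285442 1.25813824]
{'time_s': 0.1, 'q': array([-1.43774286e+00,  1.04655333e-01,  9.65585316e-02,  1.56389386e+00,
        3.48452634e-05,  1.35309128e+00]), 'joint_vel': array([ 9.10168861e-04,  6.82272628e-04,  2.71068857e-03, -9.08555750e-05,
       -1.90344023e-03,  1.05950949e-03]), 'joint_torque': array([ 7.99195870e-03, -5.58210683e+01,  5.04717100e+01,  1.31197975e-02,
       -2.52459595e-04, -6.09026696e-07]), 'ee_pos': array([ 0.20614439, -0.56318019,  0.24159718]), 'ee_rot': array([-5.95895955e-04,  9.84660262e-01,  1.74481552e-01,  4.26750852e-05]), 'ft_force': array([-0.55349377, -0.56748617, -0.33887993]), 'moment': array([ 0.02681131, -0.01520299, -0.03636534]), 'grasp_force': 0.0, 'finger_gap': 0.08529360766262487}
```

View pics/top0.png

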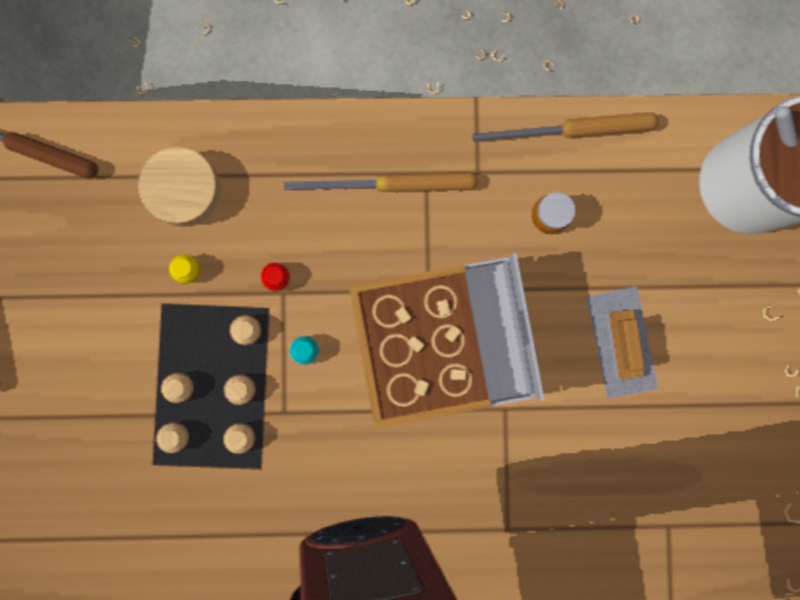

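View pics/side0.png

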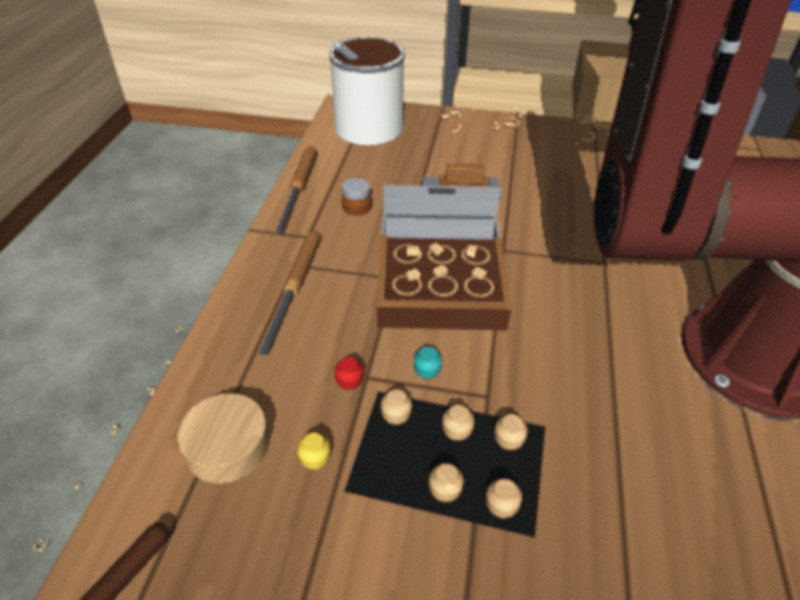

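The top view (800x600) shows five wooden feet on the mat at (245,330), (177,388), (239,389), (172,437) and (239,438). There are six chips on the board, and the lid stands near upright at (525,330). The scraper is at (629,345) on its pad.
Could be mistaken for feet: yellow (184,268), red (275,277), turquoise (304,350), and the big wooden disc (177,185), all off the mat and excluded. The jar is at (554,211) and the gouges are at (425,183) and (610,125). The only scraper candidate is (629,345).

```bash
cat > h.py <<'E'
from cell import bot
import cv2,numpy as np
from scipy.spatial.transform import Rotation as Ro
def cam(n):
    p=bot.camera_params(n); R=cv2.Rodrigues(np.array(p['rvec'],float))[0]
    return R,np.array(p['tvec'],float),192/np.tan(np.radians(p['vfov'])/2),p['cx'],p['cy']
def ray(n,uv,z):
    "pixel(s) -> world on plane z"
    R,t,f,cx,cy=cam(n); uv=np.atleast_2d(uv).astype(float)
    d=np.c_[(uv[:,0]-cx)/f,(uv[:,1]-cy)/f,np.ones(len(uv))]@R; c=-R.T@t
    return c+d*((z-c[2])/d[:,2])[:,None]
def cloud(n,d):
    R,t,f,cx,cy=cam(n); v,u=np.mgrid[:384,:512]
    P=np.stack([(u-cx)/f*d,(v-cy)/f*d,d],-1); P=(P-t)@R; P[d<=0]=np.nan; return P
def proj(n,P):
    R,t,f,cx,cy=cam(n); q=np.atleast_2d(P)@R.T+t; return q[:,:2]/q[:,2:]*f+[cx,cy]
def rigid2(A,B):
    "B = R A + t"
    a,b=A-A.mean(0),B-B.mean(0); th=np.arctan2((a[:,0]*b[:,1]-a[:,1]*b[:,0]).sum(),(a*b).sum())
    R=np.array([[np.cos(th),-np.sin(th)],[np.sin(th),np.cos(th)]]); return th,B.mean(0)-R@A.mean(0),R
def rect(P):
    "points xy -> centre, long,short, yaw of the long side"
    (c,(w,h),a)=cv2.minAreaRect((P[:,:2]*1000).astype(np.float32)); a=np.radians(a)
    if w<h: w,h,a=h,w,a+np.pi/2
    return np.round(np.array(c)/1000,4),round(w),round(h),(a+np.pi/2)%np.pi-np.pi/2
def down(yaw):
    "tool z down, tool y along world direction yaw (mod pi)"
    y=np.array([np.cos(yaw),np.sin(yaw),0]); z=np.array([0,0,-1.]); q=Ro.from_matrix(np.c_[np.cross(y,z),y,z]).as_quat(); return q[[3,0,1,2]]
E
python3 - <<'E'
from h import *
np.set_printoptions(precision=4,suppress=True)
im,d=bot.grab_frame("top"); P=cloud("top",d); bot.grab_frame("side")
S={f"mark_{r}{i+1}":((i-1)*.062,y) for r,y in(("fence",.043),("open",-.039)) for i in range(3)}
for c in("top","side"):
  for r in("mark_fence1","mark_open1"):
    for k in bot.tip_of(c,r): print(c,r,round(k['p'],2),ray(c,k['pixel'],.052)[0,:2],np.round(k['pixel']))
for n in("scraper","pad","foot1","chip1","lid","station"):
  for k in bot.trace("top",n):
    m=k['mask']; Q=P[m]; Q=Q[np.isfinite(Q[:,0])]
    z=np.percentile(Q[:,2],[2,50,98]); print(n,round(k['p'],2),k['box'],z,rect(Q), Q.mean(0))
m=P[...,2]; Q=P[(m>.015)&(m<.12)&(np.abs(P[...,1]+.2)<.14)&(P[...,0]>.35)&(P[...,0]<.75)]
for lo,hi in((.05,.07),(.015,.03)): 
  R=P[(m>lo)&(m<hi)&(P[...,1]<-.33)&(P[...,1]>-.48)&(P[...,0]>.4)&(P[...,0]<.7)]; print('scr',lo,len(R),rect(R) if len(R)>4 else '')
R=P[(m>.035)&(m<.07)&(P[...,1]<.13)&(P[...,1]>-.12)&(P[...,0]>.4)&(P[...,0]<.72)]; print('board',rect(R),np.median(R,0))
E
```

```text
top mark_fence1 0.71 [0.5928 0.004 ] [248. 200.]
top mark_fence1 0.66 [ 0.4797 -0.0036] [252. 247.]
top mark_fence1 0.59 [ 0.5368 -0.0031] [251. 223.]
top mark_open1 0.92 [ 0.5501 -0.0887] [286. 217.]
top mark_open1 0.79 [ 0.6116 -0.0804] [282. 192.]
top mark_open1 0.69 [ 0.4792 -0.0962] [290. 246.]
side mark_fence1 0.95 [ 0.5263 -0.0025] [285. 184.]
side mark_fence1 0.95 [0.5949 0.0047] [259. 182.]
side mark_fence1 0.79 [ 0.4662 -0.0065] [307. 186.]
side mark_open1 0.86 [ 0.6096 -0.071 ] [259. 164.]
side mark_open1 0.82 [ 0.5463 -0.1057] [282. 159.]
side mark_open1 0.73 [ 0.4894 -0.108 ] [302. 161.]
side mark_open1 0.71 [ 0.4704 -0.0053] [306. 186.]
side mark_open1 0.58 [0.4039 0.3707] [322. 321.]
scraper 0.95 [386.9, 198.1, 28.3, 46.2] [-0.0008  0.0234  0.0607] (array([ 0.5367, -0.3825]), 116, 53, np.float64(0.14992531672710085)) [ 0.5363 -0.3727  0.0332]
scraper 0.4 [227.1, 162.3, 121.0, 110.0] [0.0006 0.0521 0.1168] (array([ 0.5473, -0.0911]), 280, 238, np.float64(-1.403376821380363)) [ 0.5471 -0.0885  0.0439]
scraper 0.25 [150.3, 203.9, 16.4, 16.1] [0.0209 0.0364 0.0455] (array(
[... 2269 characters left out ...]
945 0.1219] (array([ 0.568 , -0.2123]), 221, 33, np.float64(0.161146246374527)) [ 0.5673 -0.2038  0.0875]
station 0.89 [224.6, 162.2, 121.5, 111.8] [-0.      0.052   0.1169] (array([ 0.5467, -0.0907]), 282, 240, np.float64(-1.4068184577465859)) [ 0.547  -0.0885  0.0435]
station 0.5 [374.8, 184.4, 48.5, 68.3] [-0.0044  0.0009  0.0177] (array([ 0.5411, -0.3794]), 173, 89, np.float64(0.17072438845878102)) [ 0.5445 -0.3761  0.0017]
scr 0.05 314 (array([ 0.5374, -0.3791]), 79, 24, np.float64(0.11001765637756011))
scr 0.015 352 (array([ 0.537 , -0.3778]), 110, 42, np.float64(0.12365063599140624))
board (array([ 0.5339, -0.0046]), 267, 224, np.float64(-1.4092060482428694)) [ 0.5445 -0.0367  0.0535]
```

```bash
cat >> h.py <<'E'
from scipy.optimize import minimize
a=np.linspace(0,2*np.pi,60,endpoint=False)
MK=np.array([((i-1)*.062,y) for y in(.043,-.039) for i in range(3)])
def R2(t): return np.array([[np.cos(t),-np.sin(t)],[np.sin(t),np.cos(t)]])
def s2w(s,xy): return np.asarray(xy)@R2(s[2]).T+s[:2]
def fit_station(n,im,s0):
    g=cv2.GaussianBlur(im.astype(np.float32).mean(2),(0,0),1.0)
    def cost(p,r=.0235):
        c=(MK[:,None]+r*np.c_[np.cos(a),np.sin(a)]).reshape(-1,2); w=s2w(p,c)
        uv=proj(n,np.c_[w,np.full(len(w),.052)]).astype(np.float32)
        return -np.minimum(cv2.remap(g,uv[:,0],uv[:,1],cv2.INTER_LINEAR),190).mean()
    best=min((minimize(cost,np.add(s0,[dx,dy,0]),method='Nelder-Mead',options=dict(initial_simplex=np.add(s0,[dx,dy,0])+np.r_[np.zeros((1,3)),np.diag([.004,.004,.03])],xatol=1e-5)) for dx in(-.006,0,.006) for dy in(-.006,0,.006)),key=lambda r:r.fun)
    return best.x,best.fun
E
python3 - <<'E'
from h import *
np.set_printoptions(precision=4,suppress=True)
F={}
for n in("top","side"):
    im,d=bot.grab_frame(n); F[n]=(im,cloud(n,d)); print(n,fit_station(n,im,[.541,-.0465,.163]))
for n in("top","side"):
    P=F[n][1]; m=P[...,2]; near=(np.hypot(P[...,0]-.538,P[...,1]+.379)<.075)
    for lo,hi in((.052,.066),(.014,.028)):
        R=P[near&(m>lo)&(m<hi)]; print(n,lo,len(R),rect(R),R.mean(0))
    for k in bot.trace(n,"pad")[:1]:
        v,u=np.nonzero(k['mask']); print('pad',n,k['p'],rect(ray(n,np.c_[u,v],.001)))
R=F["top"][1]; m=R[...,2]; Q=R[(R[...,0]>.38)&(R[...,0]<.7)&(R[...,1]>.15)&(R[...,1]<.4)&(m<.012)&(F["top"][0].mean(2)<50)]; print("mat z",np.median(Q[:,2]))
s=fit_station("top",F["top"][0],[.541,-.0465,.163])[0]
im=F["top"][0].copy()
I=cv2.resize(im[140:280,210:430],None,fx=3.6,fy=3.6,interpolation=cv2.INTER_CUBIC)
def dot(w,z,col):
    for q in proj("top",np.c_[w,np.full(len(w),z)]): cv2.circle(I,tuple(int(x) for x in ((q-[210,140]+.5)*3.6)),1,col,-1)
for c in MK: dot(s2w(s,c+.0235*np.c_[np.cos(a),np.sin(a)]),.052,(0,255,0))
cv2.imwrite("pics/crop1.png",I[:,:,::-1])
print([bot.inverse_kinematics([.537,-.378,.2],down(np.pi/2+.12+k)) for k in(0,np.pi)])
# lid angle
P=F["side"][1]; X=(P[...,:2]-s[:2])@R2(s[2]); sel=(np.abs(X[...,0])<.09)&(X[...,1]<-.14)&(X[...,1]>-.23)&(P[...,2]>.065)&(P[...,2]<.13)
for lo in(.065,.08,.095,.11): q=sel&(P[...,2]>lo)&(P[...,2]<lo+.015); print(lo,q.sum(),np.median(X[q][:,1]) if q.sum() else '')
E
```

```text
top (array([ 0.5421, -0.0509,  0.1654]), np.float64(-130.2425079345703))
side (array([ 0.5386, -0.0514,  0.1685]), np.float64(-106.02272033691406))
top 0.052 303 (array([ 0.5373, -0.379 ]), 80, 24, np.float64(0.1352580901815439)) [ 0.5376 -0.3784  0.0578]
top 0.014 350 (array([ 0.5371, -0.3783]), 110, 42, np.float64(0.12894931123049846)) [ 0.5381 -0.371   0.02  ]
pad top 0.64 (array([ 0.5415, -0.3777]), 172, 87, np.float64(0.18418027618251553))
side 0.052 110 (array([ 0.5333, -0.3805]), 77, 29, np.float64(0.12040941081959011)) [ 0.534  -0.3777  0.0562]
side 0.014 150 (array([ 0.5319, -0.3783]), 109, 42, np.float64(0.14152685513721108)) [ 0.5348 -0.3722  0.0203]
pad side 0.52 (array([ 0.5426, -0.4062]), 171, 37, np.float64(0.19788290578124568))
mat z 0.0014812536747938422
[array([-0.812 ,  0.2749,  0.211 ,  1.5069,  0.    , -0.932 ]), array([-0.812 ,  0.2749,  0.211 ,  1.5069,  0.    ,  2.2096])]
0.065 221 -0.15716732928238325
0.08 238 -0.15649914169700468
0.095 225 -0.15545700516589187
0.11 205 -0.15412946111126608
```

View pics/crop1.png

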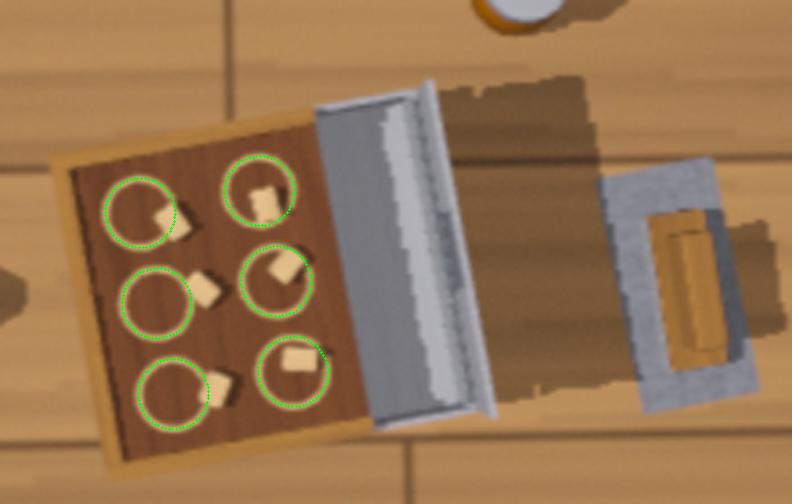

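The crop shows six chips, the fitted rings lying exactly on the marks, the lid upright, and the scraper alone on its pad at crop (687,290). I'll grasp it now.

```bash
cat >> h.py <<'E'
ST=np.array([.5404,-.0511,.1665])
def st(): 
    s=bot.state(); return np.round([s['time_s'],*s['ee_pos'],s['finger_gap'],s['grasp_force'],*s['ft_force']],4)
E
python3 - <<'E'
from h import *
q=down(np.pi/2+.13); x,y=.5352,-.3785
bot.goto([x,y,.15],q); bot.move_straight([x,y,.036],v=.1,until_force=15); print(st())
bot.command_gripper(.0); print(st())
bot.move_straight([x,y,.2],v=.15); print(st())
w=s2w(ST,[.043,.062]); bot.goto([*w,.2],down(np.pi/2+ST[2])); print(st())
im,d=bot.grab_frame("top"); P=cloud("top",d); cv2.imwrite("pics/t2.png",im[110:300,200:430,::-1].repeat(3,0).repeat(3,1))
im,d=bot.grab_frame("side"); cv2.imwrite("pics/s2.png",im[40:240,160:420,::-1].repeat(3,0).repeat(3,1))
E
```

```text
[ 4.1667  0.5356 -0.379   0.0369  0.0852  0.      0.5761 -1.1505 -0.1735]
[ 4.76670e+00  5.35400e-01 -3.78700e-01  3.63000e-02  2.14000e-02
  5.99558e+01  1.05800e-01  1.34700e-01  1.63620e+00]
[ 6.00830e+00  5.34800e-01 -3.78100e-01  1.98700e-01  2.14000e-02
  5.93491e+01 -7.21800e-01  2.31600e-01 -1.77910e+00]
[ 7.48330e+00  5.72800e-01  1.61000e-02  1.99900e-01  2.14000e-02
  5.93505e+01 -3.20600e-01  1.72000e-01 -1.50860e+00]
```

View pics/s2.png

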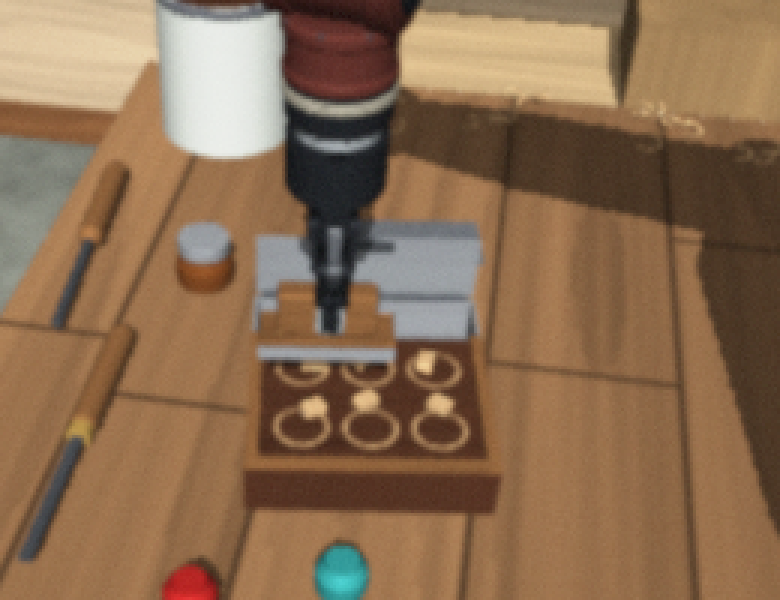

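The scraper is level in the jaws, about centred, above the board. Now the wiping passes.

```bash
cat >> h.py <<'E'
def sweep(xs,y0=.062,y1=-.095,v=.09):
    q=down(np.pi/2+ST[2])
    for x in xs:
        p=s2w(ST,[x,y0]); bot.goto([*p,.135],q)
        hit=bot.move_straight([*p,.085],v=.04,until_force=6); z=bot.state()['ee_pos'][2]; print('touch',hit,st())
        z=max(z,.0865)+.0006
        bot.move_straight([*p,z],v=.03); bot.move_straight([*s2w(ST,[x,y1]),z],v=v,until_force=30); print('end',st())
        bot.move_straight([*s2w(ST,[x,y1]),.135],v=.15)
E
python3 - <<'E'
from h import *
sweep([.042,-.042])
bot.goto([*s2w(ST,[0,-.05]),.25],down(np.pi/2+ST[2])); 
q=s2w(ST,[0,-.33]); bot.goto([*q,.25],down(np.pi/2+ST[2])); print(st())
im,d=bot.grab_frame("top"); cv2.imwrite("pics/t3.png",im[130:330,200:440,::-1].repeat(3,0).repeat(3,1))
E
```

```text
touch True [ 9.01670e+00  5.71300e-01  1.70000e-02  8.82000e-02  2.11000e-02
  6.02248e+01  4.09300e-01 -3.83600e-01  4.39180e+00]
end [ 1.11583e+01  5.97500e-01 -1.37400e-01  8.88000e-02  2.14000e-02
  5.93405e+01 -5.53900e-01 -1.01780e+00 -2.32520e+00]
touch True [ 1.34250e+01  4.88500e-01  3.10000e-03  8.83000e-02  2.14000e-02
  6.02014e+01 -6.16300e-01  4.15000e-02  4.63130e+00]
end [ 1.55667e+01  5.14700e-01 -1.51400e-01  8.89000e-02  2.11000e-02
  5.93879e+01  9.12200e-01 -4.49800e-01 -1.11720e+00]
[ 1.76917e+01  5.95100e-01 -3.75400e-01  2.49800e-01  2.11000e-02
  5.93584e+01  5.89300e-01  4.61300e-01 -1.72780e+00]
```

View pics/t3.png

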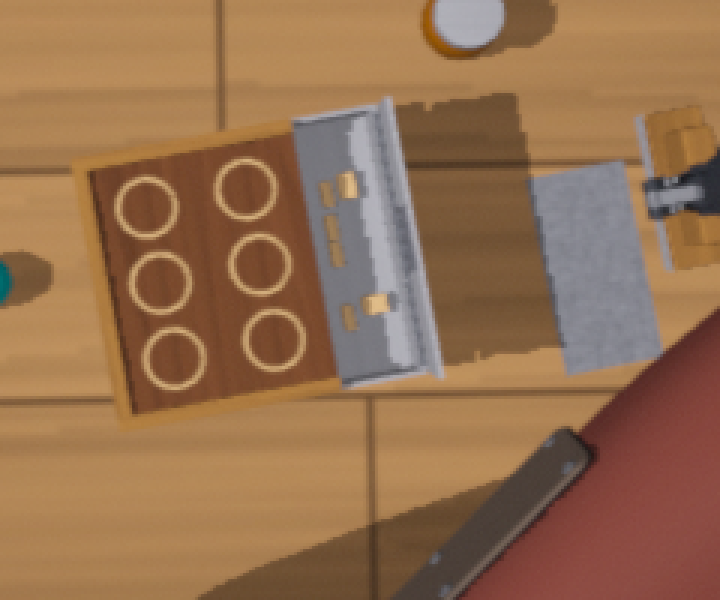

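The board is clear and all six chips lie in the trough, at picture (330–380, 185–320). The pad is bare at (597,268). Next I measure the pad and the scraper's offset in the grip.

```bash
python3 - <<'E'
from h import *
np.set_printoptions(precision=4,suppress=True)
e=bot.state()['ee_pos']
for n in("top","side"):
    im,d=bot.grab_frame(n); P=cloud(n,d); print(n,'st',fit_station(n,im,ST))
    k=bot.trace(n,"pad"); 
    if k: m=k[0]['mask']; v,u=np.nonzero(cv2.erode(m.astype(np.uint8),np.ones((1,1)))); print('pad',k[0]['p'],rect(ray(n,np.c_[u,v],.001)))
    hsv=cv2.cvtColor(im,cv2.COLOR_RGB2HSV); W=ray(n,np.stack(np.meshgrid(np.arange(512),np.arange(384)),-1).reshape(-1,2),.001).reshape(384,512,3)
    g=((hsv[...,1]<60)&(hsv[...,2]>60)&(abs(W[...,0]-.541)<.13)&(abs(W[...,1]+.378)<.09)).astype(np.uint8)
    c,l,s,_=cv2.connectedComponentsWithStats(g); i=1+np.argmax(s[1:,4]); v,u=np.nonzero(l==i); print('grey',rect(ray(n,np.c_[u,v],.001)))
    B=P[(abs(P[...,2]-(e[2]-.015))<.006)&(np.hypot(P[...,0]-e[0],P[...,1]-e[1])<.075)]
    B=B-[*e[:2],0]; B=B[:,:2]@R2(ST[2]); print('scr in tool (station axes)',len(B),np.percentile(B,[1,99],axis=0).tolist(),rect(B))
E
```

```text
top st (array([ 0.5421, -0.0508,  0.1651]), np.float64(-129.04469299316406))
pad 0.88 (array([ 0.5405, -0.3775]), 170, 86, np.float64(0.17925203000629653))
grey (array([ 0.5412, -0.3774]), 171, 85, np.float64(0.17322379843133406))
scr in tool (station axes) 430 [[-0.05209872263013185, -0.017871151815094688], [0.05642432459579037, 0.02191561613709713]] (array([0.0021, 0.0017]), 110, 42, np.float64(-0.0060405819845179565))
side st (array([ 0.5384, -0.0512,  0.1646]), np.float64(-96.28598022460938))
pad 0.55 (array([ 0.541 , -0.4003]), 164, 36, np.float64(0.19782113708871263))
grey (array([ 0.5602, -0.358 ]), 221, 140, np.float64(-0.0010444917795293662))
scr in tool (station axes) 190 [[-0.05551832142585097, -0.016334227634049556], [0.05116517684710306, 0.02283377364539249]] (array([-0.0014,  0.0029]), 108, 44, np.float64(-0.05415831024396045))
```

```bash
python3 - <<'E'
from h import *
p=[.5393,-.3785]; q=down(np.pi/2+.175)
bot.goto([*p,.1],q); print(bot.move_straight([*p,.033],v=.04,until_force=6),st())
bot.command_gripper(.06); bot.move_straight([*p,.17],v=.2); print(st())
# lid
bot.command_gripper(0)
q=down(ST[2]); bot.goto([*s2w(ST,[0,-.2]),.2],q)
im,d=bot.grab_frame("top"); cv2.imwrite("pics/t4.png",im[130:330,200:440,::-1].repeat(3,0).repeat(3,1))
z=lambda th,r=.06:(-.157+r*np.cos(th)-.002*np.sin(th)-.011, .048+r*np.sin(th)+.002*np.cos(th)+.011)
bot.move_straight([*s2w(ST,[0,-.2]),z(1.57)[1]],v=.12)
for th in np.radians([85,75,65,55,45,35,25,17,10,5,2]):
    y,h=z(th); r=bot.move_straight([*s2w(ST,[0,y]),h],v=.08,until_force=45); print(round(np.degrees(th)),r,st()[[0,6,7,8]])
    if r: break
E
```

```text
True [ 2.00667e+01  5.39300e-01 -3.78500e-01  3.63000e-02  2.13000e-02
  6.02087e+01  1.98300e-01 -7.89300e-01  4.05700e+00]
[21.35    0.5389 -0.3781  0.1685  0.0599  0.     -0.33   -0.6685 -1.1016]
85 False [24.975   0.4953  0.3361 -0.4077]
75 False [25.2583 -0.4526  0.1271 -0.0756]
65 False [25.5417  0.472  -0.366   0.4654]
55 False [25.825   0.3721  0.2175  0.2394]
45 False [26.1083 -1.212  -0.035   0.8311]
35 False [26.3917 -0.4453  0.3502 -0.8613]
25 False [26.675  -0.0364 -0.0372 -0.2578]
17 False [26.9333  0.582  -0.4799  0.4962]
10 False [ 2.71833e+01  3.39700e-01 -8.60000e-03  6.03300e-01]
5 False [27.4333 -0.1039 -0.8189  0.43  ]
2 False [27.6833 -0.3637 -0.774   0.6805]
```

View pics/t4.png

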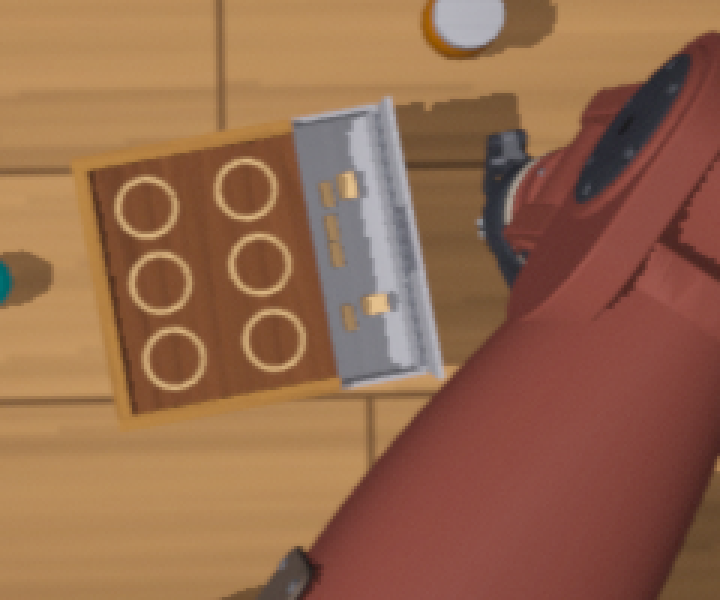

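The picture shows the gripper behind the upright lid just before pushing, with the scraper hidden by the arm. I'll press the lid home lightly, back off and check both.

```bash
python3 - <<'E'
from h import *
y=-.157+.06-.011
print(bot.move_straight([*s2w(ST,[0,y]),.056],v=.03,until_force=15),st())
bot.move_straight([*s2w(ST,[0,y]),.2],v=.2)
bot.goto([.5,.1,.3],down(ST[2])); print(st())
im,d=bot.grab_frame("top"); P=cloud("top",d); cv2.imwrite("pics/t5.png",im[130:330,60:440,::-1].repeat(2,0).repeat(2,1))
X=(P[...,:2]-ST[:2])@R2(ST[2])
for lo in np.arange(-.155,-.08,.012): q=(abs(X[...,0])<.1)&(X[...,1]>lo)&(X[...,1]<lo+.01); print(round(lo,3),np.nanmedian(P[q][:,2]).round(4))
m=P[...,2]; near=np.hypot(P[...,0]-.539,P[...,1]+.378)<.075
for lo,hi in((.052,.066),(.014,.028)): print(rect(P[near&(m>lo)&(m<hi)]))
E
```

```text
True [ 2.78917e+01  5.58600e-01 -1.57800e-01  6.30000e-02 -3.00000e-04
  5.46990e+00 -3.62910e+00  2.02980e+00  1.04669e+01]
[ 2.9825e+01  5.0020e-01  9.9200e-02  2.9890e-01  1.0000e-04  0.0000e+00
 -1.1690e-01 -1.2750e-01 -3.5710e-01]
-0.155 0.052
-0.143 0.0522
-0.131 0.0522
-0.119 0.0525
-0.107 0.0523
-0.095 0.052
-0.083 0.0525
(array([ 0.541 , -0.3766]), 80, 23, np.float64(0.16850614171831313))
(array([ 0.5406, -0.3754]), 110, 42, np.float64(0.15803993527905869))
```

View pics/t5.png

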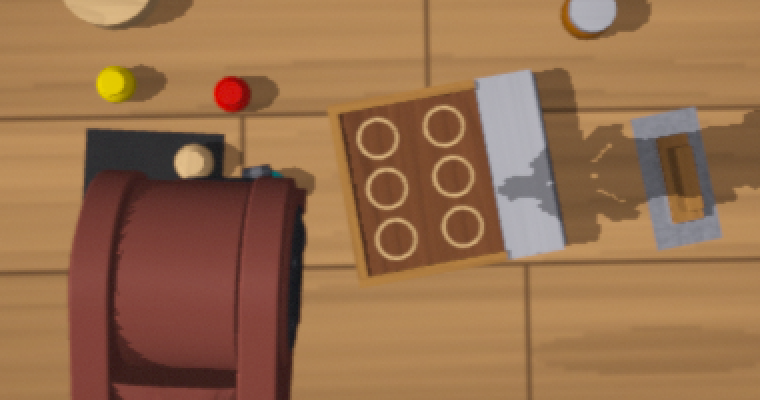

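The lid is shut and level (52 mm), the scraper sits at (682,180) in the middle of its pad, and the board is empty. The TCP-versus-picture comparison gives a top-camera bias of about (+1.5, +2.2) mm, which I'll use. Now the first foot.

```bash
cat >> h.py <<'E'
ST=np.array([.5405,-.0530,.1652]); BIAS=np.array([.0015,.0022])
def feet(lim=(.34,.74,.13,.44),z=(.034,.049)):
    im,d=bot.grab_frame("top"); P=cloud("top",d); hsv=cv2.cvtColor(im,cv2.COLOR_RGB2HSV)
    x,y,h=P[...,0],P[...,1],P[...,2]
    m=(x>lim[0])&(x<lim[1])&(y>lim[2])&(y<lim[3])&(h>z[0])&(h<z[1])&(hsv[...,1]<150)&(hsv[...,2]>90)
    c,l,s,_=cv2.connectedComponentsWithStats(m.astype(np.uint8),connectivity=4); out=[]
    for i in range(1,c):
        if s[i,4]<60: continue
        r=rect(P[l==i]); 
        v,u=np.nonzero(l==i); q=P[l==i]; (cc,rad)=cv2.minEnclosingCircle((q[:,:2]*1000).astype(np.float32))
        out.append((*(q[:,:2].mean(0)-BIAS),s[i,4],rad))
    return np.array(out)
def best(p,yaws):
    "the yaw (mod pi) whose wrist is nearest"
    q0=bot.state()['q']; c=[]
    for y in yaws:
        for k in(0,np.pi):
            j=bot.inverse_kinematics(p,down(y+k))
            if j is not None: c.append((np.abs(np.array(j)-q0).max(),y+k))
    return min(c)[1]
def pick(f):
    y=best([*f,.1],[ST[2]+np.pi/4,ST[2]-np.pi/4]); q=down(y)
    bot.command_gripper(.075); bot.goto([*f,.1],q); bot.move_straight([*f,.0145],v=.12,until_force=12)
    bot.command_gripper(0); print('grip',st()[:6]); bot.move_straight([*f,.15],v=.25); return y
def place(t,y):
    p=s2w(ST,t); y=best([*p,.15],[y]) if y is not None else best([*p,.15],[ST[2]+np.pi/4,ST[2]-np.pi/4])
    y=best([*p,.15],[ST[2]+np.pi/4,ST[2]-np.pi/4]); q=down(y)
    bot.goto([*p,.15],q); bot.move_straight([*p,.075],v=.15); r=bot.move_straight([*p,.0615],v=.03,until_force=5); print('put',r,st())
    bot.command_gripper(.062); bot.move_straight([*p,.15],v=.25)
E
python3 - <<'E'
from h import *
np.set_printoptions(precision=4,suppress=True)
bot.goto([.5,-.15,.25],down(ST[2]+np.pi/4)); F=feet(); print(F)
f=min(F[:,:2].tolist(),key=lambda p:-p[0]); print(f)
y=pick(np.array(f)); place(MK[0],y)
bot.goto([.5,-.2,.25],down(ST[2]+np.pi/4)); print(feet())
im,d=bot.grab_frame("top"); print('fit',fit_station("top",im,ST)[0]); print('foot on board',feet((.42,.68,-.15,.1),(.086,.101)),s2w(ST,MK[0]))
cv2.imwrite("pics/t6.png",im[130:330,60:440,::-1].repeat(2,0).repeat(2,1))
E
```

```text
[[  0.5695   0.2263 161.      20.186 ]
 [  0.4807   0.3346 171.      20.4026]
 [  0.4747   0.236  167.      19.4417]
 [  0.4018   0.342  170.      20.4232]
 [  0.3986   0.2372 176.      20.0858]]
[0.5694978470831835, 0.22627707963010824]
grip [34.55    0.5705  0.2265  0.0159  0.0437 61.0145]
put True [37.2833  0.4733 -0.0211  0.0679  0.044  61.579  -0.8971 -0.0645  6.4528]
[[  0.4798   0.3346 158.      19.4058]
 [  0.4758   0.2363 165.      20.1606]
 [  0.402    0.3414 169.      19.3195]
 [  0.3989   0.2371 169.      19.3523]]
fit [ 0.5422 -0.0509  0.1656]
foot on board [[  0.4708  -0.0212 177.      20.0283]] [ 0.4723 -0.0208]
```

View pics/t6.png

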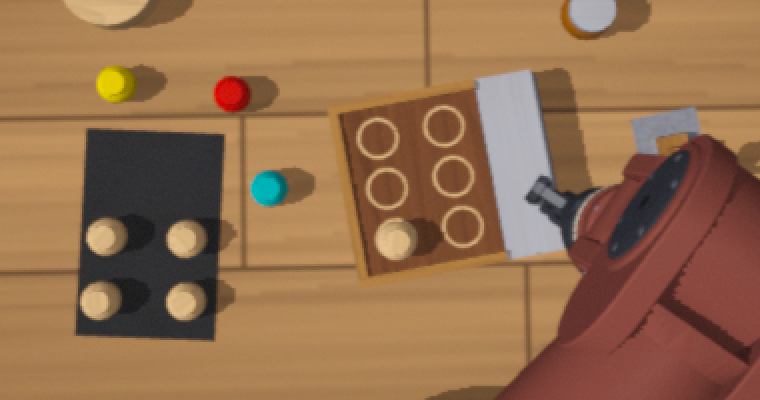

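The first foot stands on its ring at (396,240), about 1.5 mm off. The four others are on the mat at (106,236), (187,239), (100,300) and (186,301).

```bash
sed -i 's/\.0145\],v=.12/.0125],v=.12/' h.py; python3 - <<'E'
from h import *
np.set_printoptions(precision=4,suppress=True)
for k in(1,2,3,5):
    F=feet(); print(len(F))
    f=F[np.argmax(F[:,0]-.2*F[:,1]),:2]; print(f)
    y=pick(f); place(MK[k],y)
    bot.goto([.5,-.2,.25],down(ST[2]+np.pi/4))
    B=feet((.42,.68,-.15,.1),(.086,.101)); T=s2w(ST,MK[k]); j=np.argmin(np.hypot(*(B[:,:2]-T).T)); print('board',len(B),'err mm',(B[j,:2]-T)*1000)
    if np.hypot(*(B[j,:2]-T))>.008: break
B=feet((.42,.68,-.15,.1),(.086,.101)); print([min((b[:2]-s2w(ST,m) for m in MK),key=np.linalg.norm)*1000 for b in B])
print(len(feet()),st())
im,d=bot.grab_frame("top"); cv2.imwrite("pics/t7.png",im[100:330,60:440,::-1].repeat(2,0).repeat(2,1))
im,d=bot.grab_frame("side"); cv2.imwrite("pics/s7.png",im[80:330,140:380,::-1].repeat(2,0).repeat(2,1))
E
```

```text
4
[0.475  0.2362]
grip [42.3667  0.4759  0.2364  0.0137  0.0443 60.7937]
put True [45.1     0.5342 -0.0108  0.0657  0.0444 61.4895 -1.2516 -0.2194  6.537 ]
board 2 err mm [0.6746 0.0478]
3
[0.4804 0.3341]
grip [50.6667  0.4812  0.3345  0.0138  0.044  60.842 ]
put True [53.7333  0.5954 -0.0006  0.0658  0.0439 61.2727 -0.7906 -0.9127  5.7889]
board 3 err mm [ 0.3054 -0.0766]
2
[0.3991 0.2374]
grip [59.      0.3998  0.2376  0.0137  0.0441 60.6539]
put True [62.0583  0.4865 -0.102   0.0657  0.0442 61.3346 -1.918   0.023   6.6609]
board 4 err mm [0.9658 0.0842]
1
[0.402  0.3426]
grip [67.8417  0.4028  0.343   0.0138  0.0443 60.7511]
put True [71.3083  0.6088 -0.0816  0.0657  0.0441 61.3642 -0.5961 -0.1158  6.6885]
board 5 err mm [ 0.8914 -2.1987]
[array([ 0.4004, -2.2505]), array([0.7849, 0.0931]), array([0.9175, 0.2092]), array([0.1192, 0.4683]), array([-1.1655, -1.2676])]
0 [73.05    0.5003 -0.1988  0.2485  0.0622  0.      0.0207 -0.079   0.3244]
```

View pics/t7.png

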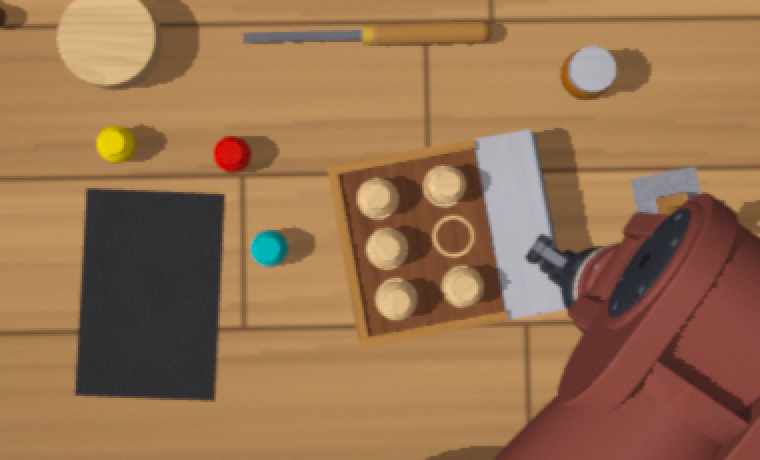

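View pics/s7.png

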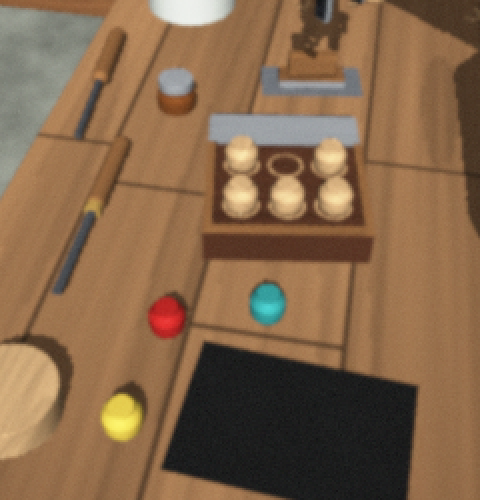

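All five feet stand upright, centred to within about 2 mm. The fence row is full, two are in the second row, and the mat is empty. Last, I move the arm away from the scraper and re-check it in case it was knocked.

```bash
python3 - <<'E'
from h import *
bot.goto([.4,.3,.3],down(ST[2]+np.pi/4)); bot.pause(.5)
im,d=bot.grab_frame("top"); P=cloud("top",d); m=P[...,2]; near=np.hypot(P[...,0]-.539,P[...,1]+.378)<.12
for lo,hi in((.052,.066),(.014,.028)): print(rect(P[near&(m>lo)&(m<hi)]))
k=bot.trace("top","pad")[0]; v,u=np.nonzero(k['mask']); print(rect(ray("top",np.c_[u,v],.001)))
B=feet((.42,.68,-.15,.1),(.086,.101)); print([(min((b[:2]-s2w(ST,m) for m in MK),key=np.linalg.norm)*1000).round(1) for b in B],st())
E
```

```text
(array([ 0.5411, -0.3765]), 80, 24, np.float64(0.18000094419434043))
(array([ 0.541 , -0.3761]), 110, 42, np.float64(0.17677560644290224))
(array([ 0.5405, -0.3788]), 171, 88, np.float64(0.18603070708692981))
[array([-0.4, -2.8]), array([0.6, 0.2]), array([ 0.3, -0.3]), array([ 0.6, -0.7]), array([-1.4, -0.5])] [ 7.56583e+01  4.00000e-01  3.00000e-01  3.00000e-01  6.20000e-02
  0.00000e+00 -5.49500e-01  2.77900e-01  2.81800e-01]
```

```bash
python3 -c "
from cell import bot
print(bot.finish_job())"
```

```text
the job is handed in; nothing more can be done
None
```

I handed the job in at about 76 s of the 210 s: all six chips are in the trough, the scraper is back in the middle of its pad, the lid is shut, and all five feet stand upright on their own rings (fence row full, two in the second row), each within about 3 mm of centre by camera.

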